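# Set out the overhauled espresso machine parts on their mats

## Task

Get the bench ready for putting the espresso machine back together: set each of the four things on the mat made for it, that is the brass collar over the post, the steel plug inside the round rim, the solenoid valve inside the rectangular frame and the spanner between the end fences. Each must end flat on its mat and the right way up, and neither the espresso cup nor the grease tin may be pushed about or knocked over.

Things in the scene. Friction and masses are not known exactly. Their poses are not given: they have to be found in the camera images.
- collar: Loose brass ring, standing flat: outer diameter 58 mm, bore 42 mm, 28 mm high, about 0.25 kg. Origin at the centre of its underside, z up. Can be gripped across its outside.
- plug: Loose dark steel boiler plug: round flange, diameter 50 mm, 12 mm thick, with a hexagonal head about 26 mm wide over its corners rising from its middle to 40 mm in all; about 0.25 kg. Origin at the centre of its underside, z up. Grip it by the hexagonal head.
- valve: Loose solenoid valve: brass block 56 (its x) by 34 (its y) by 20 mm high, with a black coil box 36 by 34 mm on top, up to 54 mm high (plus a 3 mm steel disc on top); about 0.28 kg. Origin at the centre of its underside, z up. Grip it along its y, 34 mm wide.
- spanner: Loose flat dark steel spanner, open-ended at both ends (the two ends alike): 130 mm long along its x, shank 16 mm wide (its y), heads 30 mm wide, 10 mm thick all over; about 0.12 kg. Origin at the centre of its underside, z up. Grip it across the shank.
- collar_mat: Fixed holder mat: black rubber base, 4 mm thick, with mid-grey fittings and a flat white inlay. 90 x 90 mm, an upright post in the middle, diameter 24 mm, its top 24 mm above the table, round white inlay about it: the collar goes over the post (9 mm of play all round). Origin at the centre of its underside, z up. 
- plug_mat: Fixed holder mat: black rubber base, 4 mm thick, with mid-grey fittings and a flat white inlay. 90 x 90 mm, a round rim, inside diameter 68 mm, outside 76 mm, its top 10 mm above the table, round white inlay: the plug's flange stands inside (9 mm of play). Origin at the centre of its underside, z up. 
- valve_mat: Fixed holder mat: black rubber base, 4 mm thick, with mid-grey fittings and a flat white inlay. 90 x 90 mm, a rectangular frame, inside 72 (its x) by 50 mm (its y), walls 4 mm, top 10 mm above the table, rectangular white inlay: the valve stands inside, its long side along the frame's (8 mm of play). Origin at the centre of its underside, z up. 
- spanner_mat: Fixed holder mat: black rubber base, 4 mm thick, with mid-grey fittings and a flat white inlay. 158 (its x) by 64 mm (its y), with a U-shaped fence at each end, tops 10 mm above the table: 146 mm between end walls, 48 mm between side walls, middle 90 mm open for fingers. The spanner lies flat within the fences along x, either way round. Origin at the centre of its underside, z up. 
- cup: White espresso cup standing among the parts, 52 mm across the rim, 55 mm high. To be left alone. Origin at the centre of its underside, z up. 
- tin: Small round bare-metal grease tin among the parts, diameter 40 mm, 30 mm high. To be left alone. Origin at the centre of its underside, z up. 
Mind the look-alikes: they are no part of the job. What is shaped like the collar but pink or turquoise is not meant.

How it is judged:
At the end, for the whole second after the job is handed in: Collar and plug within 11 mm, valve within 12 mm and spanner within 13 mm of the centres of their own mats; each resting flat (tilt under 0.12 rad) on the mat's base, 2 to 7.5 mm above the table; valve and spanner within 0.3 rad of their mat's long direction, either way round; all at rest (horizontal distance between collar and collar_mat below 0.011 m and z of collar in the frame of collar_mat between 0.002 and 0.0075 m and angle between each of collar, plug, valve, spanner's own z axis and vertical below 0.12 rad and linear speed of each of collar, plug, valve, spanner below 0.02 m/s and horizontal distance between plug and plug_mat below 0.011 m and z of plug in the frame of plug_mat between 0.002 and 0.0075 m and horizontal distance between valve and valve_mat below 0.012 m and z of valve in the frame of valve_mat between 0.002 and 0.0075 m and horizontal distance between spanner and spanner_mat below 0.013 m and z of spanner in the frame of spanner_mat between 0.002 and 0.0075 m and angle between the x axis of valve and the x axis of valve_mat, either way round below 0.3 rad and angle between the x axis of spanner and the x axis of spanner_mat, either way round below 0.3 rad); the robot touches nothing.
It fails at once if the espresso cup is moved by more than 30 mm or knocked over (distance of cup from where it was at the start of the episode above 0.03 m or angle between cup's own z axis and vertical above 0.5 rad).
It fails at once if the grease tin is moved by more than 30 mm or knocked over (distance of tin from where it was at the start of the episode above 0.03 m or angle between tin's own z axis and vertical above 0.5 rad).
It also fails if it takes over 109 s, if anything falls off the work surface, if the arm or the gripper's body presses on something with over 40 N, if the wrist force passes 120 N, or if a joint passes its speed limit or range.

## Robot

A 7-joint arm with a two-finger parallel gripper is mounted at the origin on the work surface. World frame = base frame: x ahead of the robot, y to its left, z up, the work surface at z = 0. Lengths are in m, angles in rad, forces in N, time in s.
With the tool pointing down it reaches from about 0.35 to 0.9 m from the base axis. Payload 8.1 kg.
Tool frame: the origin (TCP) lies midway between the tips of the shut fingers; the grasp point (between the pads) lies 19 mm behind it; z points along the fingers, y is the line along which they close (so a half turn about z gives the same grasp; the last joint's range is limited). The gripper opens to 92 mm and grips with 3 to 60 N. Pads are 19 mm wide; open, the fingers measure 130 mm over their backs; the gripper's body (75 mm by 190 mm) begins 47 mm behind the grasp point.
Start: joints at [1.216, 0.434, 0.025, 1.573, -0.012, 1.134, -0.075], TCP at [0.156, -0.605, 0.227] pointing down, gripper open.
Joint ranges: [-2.62, 2.62], [-0.44, 2.09], [-1.27, 1.32], [0.08, 2.57], [-1.32, 4.46], [0.12, 2], [-2.74, 2.74]. Speed limits (rad/s): [2.22, 2.22, 3.01, 3.01, 3.14, 3.14, 3.14].

## Interface

Orientations are given as a rotation vector (axis times angle).
In Python, from cell import arm gives the robot as it stands.
- The arm moves only by the tool carry_out, never from a script. Its arguments are lists of equal length, an entry for each row: "claw": the finger opening in cm, from 0 to 9.18; "delta_pos": the shift along the tool's x, y, z in cm, a list of three; "angular": the turn, a rotation vector about the tool's x, y, z in rad, a list of three. In form: {"claw": [claw, ...], "delta_pos": [[dx, dy, dz], ...], "angular": [[ax, ay, az], ...]}. A call has 1 to 20 rows; each row shifts and turns the commanded pose from where the row before left it, along the tool's axes as they then stand; what a row does not reach is not made up. A row lasts 1/10 s, in which the tool goes at most 50 mm and 8.59 degrees, less where a joint would pass 70% of its speed; a pose out of reach is approached as far as the arm can. A call with a gripper value outside its range is refused whole. The fingers move at their own pace and stop on an object; "force" is the grip in N (left out, the last holds). Time passes only in rows, so rows that do not move let the fingers close. It gives the time, the measured TCP pose, the force, the opening and the grip force at its end, in the units of the state.
- arm.observe(): the state, without advancing time (a new reading comes with each control period).
- arm.get_image(name): name is "side" or "top"; returns a dict with "frame" (420x560x3 uint8, red, green, blue), "mtx" (3x3 intrinsics, pixels), "T" (4x4, takes a point from camera to world coordinates). Camera axes: x right, y down, z forward; pixel columns grow to the right and rows downward; lengths in m; the calibration is good to about 2 mm. A picture is of the moment at which its call begins. There is no depth.
- arm.sign_off(): hands the job in; it is judged then, once.
Trained networks look in a picture, given as the dict that the camera call returned (one of the last four; its "shot" number tells which), for a name from the list of things; names that differ only in an ending like _2 or _b are one class to them, and where a whole thing is asked for, a point or a joint stands for the part that bears it (a point fixed in the world has none). Each returns a list of dicts, best first, with "conf" (0 to 1); they miss things now and then, are a little off and sometimes report something else, mostly with a low value. They report only what shows in the picture. A call takes as long as a camera call. They do not tell look-alikes from the thing itself.
- arm.look_for(label, picture): "centre" ([column, row] as shares, 0 to 1, of the picture: columns of its width, rows of its height, amid what is visible of it).
- arm.trace(label, picture): "region" (420x560 bool, what is visible of it) and "centre" ([column, row] as shares, 0 to 1, of the picture: columns of its width, rows of its height, amid what is visible of it).
- arm.place_of(label, picture): "centre" ([column, row] as shares, 0 to 1, of the picture: columns of its width, rows of its height: a listed point, or the origin of a listed thing).
The state is a dict: "clock": time; "joints": joint angles; "dq": joint speeds; "joint_efforts": joint torques, N m; "position": TCP position; "ee_rot": TCP orientation; "force": force on the tool from outside, world axes, zero at the start; "ft_torque": the same for the moment, N m; "width": opening from 0.0 (shut) to 1.0 (fully open); "gripper_force": force on a finger pad.
Only numpy, scipy, OpenCV 4.12 (cv2) and the standard library are available. Lean on these libraries where they do the work, as an engineer would, in place of code of your own. Each camera call takes 0.05 s, during which the arm holds its last target. There are 200 camera calls.

## Working session

There is one attempt and no reset: what is moved stays moved. The work goes in short steps, Python scripts to look and compute and a tool call to move; the robot and the scene stay as the last step left them, time stands still between calls to the robot, and variables do not carry over. Pictures are saved under pics/ and viewed, at most 14 in all, crops included, and the job is handed in when it is done.

Besides the shell and the picture viewer there is one more tool, called after "Call:" as name(argument=value, ...), one argument or row to a line, values as JSON. carry_out: Moves the arm, as the interface text tells. Its arguments: {"type":"object","properties":{"claw":{"type":"array","items":{"type":"number"}},"delta_pos":{"type":"array","items":{"type":"array","items":{"type":"number"}}},"angular":{"type":"array","items":{"type":"array","items":{"type":"number"}}},"force":{"type":"number"}},"required":["claw","delta_pos","angular"]}

```bash
mkdir -p pics; ls; cat > h.py <<'E'
from cell import arm
import numpy as np, cv2
from scipy.spatial.transform import Rotation as R
def save(p,n): cv2.imwrite('pics/'+n+'.png',cv2.cvtColor(p['frame'],cv2.COLOR_RGB2BGR))
def ray(p,uv):
    d=p['T'][:3,:3]@np.linalg.inv(p['mtx'])@np.array([uv[0],uv[1],1.]); return p['T'][:3,3],d/np.linalg.norm(d)
def onz(p,uv,z):
    o,d=ray(p,uv); return o+d*(z-o[2])/d[2]
def tri(p1,u1,p2,u2):
    o1,d1=ray(p1,u1);o2,d2=ray(p2,u2)
    s=np.linalg.lstsq(np.c_[d1,-d2],o2-o1,rcond=None)[0]
    a,b=o1+s[0]*d1,o2+s[1]*d2; return (a+b)/2,np.linalg.norm(a-b)
def proj(p,X):
    X=np.atleast_2d(X);T=np.linalg.inv(p['T']);c=(p['mtx']@(T[:3,:3]@X.T+T[:3,3:]));return (c[:2]/c[2]).T
def px(c): return np.array(c)*[560,420]
E
python3 - <<'E'
from h import *
np.set_printoptions(precision=4,suppress=True)
P={n:arm.get_image(n) for n in('top','side')}
import pickle;pickle.dump(P,open('P0.pkl','wb'))
for n,p in P.items():
    save(p,n+'0');print(n,p['T'],p['mtx'])
for l in 'collar plug valve spanner collar_mat plug_mat valve_mat spanner_mat cup tin'.split():
    for n,p in P.items():
        print(l,n,[(px(r['centre']).round(1).tolist(),round(r['conf'],2),onz(p,px(r['centre']),0)[:2].round(3).tolist()) for r in arm.place_of(l,p)[:4]])
s=arm.observe();print(s)
E
```

```text
pics
top [[ 0.0066 -0.9896  0.1434  0.4672]
 [-0.9993 -0.0117 -0.0352  0.0074]
 [ 0.0365 -0.143  -0.989   0.8239]
 [ 0.      0.      0.      1.    ]] [[400.1036   0.     278.9218]
 [  0.     400.1036 209.8505]
 [  0.       0.       1.    ]]
side [[ 0.8842 -0.2221  0.4109  0.2267]
 [-0.4669 -0.4438  0.7649 -0.6658]
 [ 0.0125 -0.8682 -0.4961  0.4704]
 [ 0.      0.      0.      1.    ]] [[406.9232   0.     277.7754]
 [  0.     406.9232 213.6606]
 [  0.       0.       1.    ]]
collar top [([349.6, 151.5], 0.9, [0.715, -0.173]), ([324.8, 198.6], 0.89, [0.612, -0.118]), ([303.8, 149.8], 0.63, [0.717, -0.074]), ([216.6, 200.5], 0.47, [0.605, 0.108])]
collar side [([375.5, 253.5], 0.97, [0.716, -0.17]), ([317.1, 252.5], 0.61, [0.614, -0.114]), ([347.0, 230.1], 0.57, [0.718, -0.072])]
plug top [([107.7, 281.3], 0.59, [0.438, 0.32])]
plug side [([175.0, 185.1], 0.79, [0.445, 0.315])]
valve top [([427.9, 272.9], 0.93, [0.459, -0.33]), ([322.8, 200.1], 0.38, [0.608, -0.114])]
valve side [([305.0, 358.8], 0.78, [0.455, -0.33])]
spanner top [([418.7, 200.2], 0.58, [0.611, -0.318])]
spanner side [(
[... 580 characters left out ...]
64.6, 235.2], 0.81, [0.533, 0.007])]
cup side [([254.9, 232.6], 0.64, [0.534, 0.009])]
tin top [([219.7, 275.5], 0.2, [0.451, 0.097])]
tin side [([216.3, 194.8], 0.73, [0.522, 0.214])]
{'clock': 1.1, 'joints': array([ 1.2164,  0.4345,  0.025 ,  1.5732, -0.0116,  1.134 , -0.0751]), 'dq': array([-0.0004, -0.0006,  0.0012,  0.0007, -0.0009,  0.0005, -0.0017]), 'joint_efforts': array([ -0.0011, -66.7676,   0.9829, -31.4805,  -0.0608,   0.0325,
         0.    ]), 'position': array([ 0.1557, -0.6053,  0.2268]), 'ee_rot': array([ 3.1167,  0.3944, -0.    ]), 'force': array([-0.8179,  0.4357,  0.215 ]), 'ft_torque': array([ 0.0106, -0.0167,  0.0047]), 'gripper_force': 0.0, 'width': 1.001662981290231}
```

View pics/top0.png

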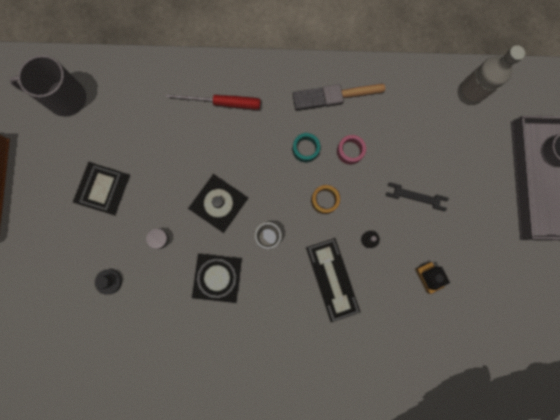

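View pics/side0.png

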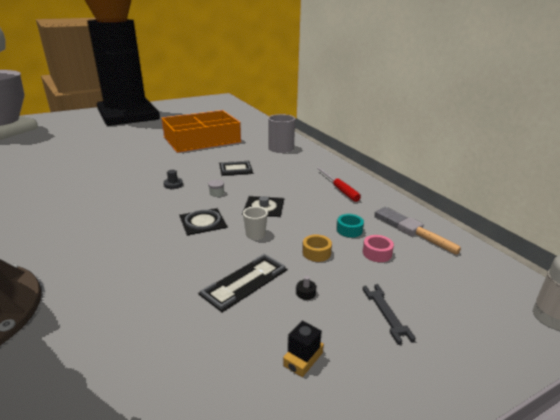

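The top view shows the brass collar at (325,199), with the pink ring (352,149) and turquoise ring (306,147) as look-alikes. The plug is at (107,281), and a dark knob at (371,239) could be taken for it. The valve is at (432,276), spanner (417,196), tin (157,238) and cup (268,235). The mats are collar (218,203), plug (217,278), valve (102,188) and spanner (333,280). In the side view the plug is at (173,180) and the knob at (306,289).

Next I check these choices in one montage of close crops, with the trace outlines.

```bash
python3 - <<'E'
from h import *
np.set_printoptions(precision=4,suppress=True)
import pickle
P={n:arm.get_image(n) for n in('top','side')};pickle.dump(P,open('P1.pkl','wb'))
T={}
for l in 'collar plug valve spanner collar_mat plug_mat valve_mat spanner_mat cup tin'.split():
    for n,p in P.items():
        T[l,n]=arm.trace(l,p)[:4]
        for r in T[l,n]:
            m=r['region'].astype(np.uint8)
            (c,s,a)=cv2.minAreaRect(cv2.findNonZero(m))
            print(l,n,round(r['conf'],2),'cen',px(r['centre']).round(1),'area',m.sum(),'rect',np.round(c,1),np.round(s,1),round(a))
pickle.dump(T,open('T1.pkl','wb'))
def crop(n,u,v,h=30): 
    f=P[n]['frame'][v-h:v+h,u-h:u+h]; f=cv2.convertScaleAbs(f,alpha=1.7,beta=10)
    return cv2.resize(f,(195,195),interpolation=cv2.INTER_CUBIC)
t=[crop('top',*c) for c in((107,281),(371,239),(325,199),(432,276))]
s=[crop('side',*c) for c in((173,180),(306,289),(317,247),(305,345))]
q=[crop('top',*c,h=38) for c in((417,196),(102,188),(218,203),(333,280))]
cv2.imwrite('pics/m1.png',np.vstack([np.hstack(t),np.hstack(s),np.hstack(q)])[:,:,::-1])
E
```

```text
collar top 0.91 cen [352.1 140.1] area 456 rect [350. 149.] [26.9 29.7] 45
collar top 0.81 cen [325.2 189.5] area 438 rect [324.5 199. ] [27.6 29. ] 45
collar top 0.64 cen [304.4 154.1] area 396 rect [305.5 147.5] [29. 25.] 90
collar side 0.85 cen [317.4 246.9] area 651 rect [317. 247.] [26. 28.] 90
collar side 0.78 cen [379.2 246.8] area 753 rect [378.  247.5] [27. 32.] 90
collar side 0.63 cen [348.8 224.4] area 579 rect [349.5 225.5] [23. 27.] 90
plug top 0.77 cen [108.4 281.6] area 527 rect [107.5 280.5] [23. 27.] 90
plug side 0.68 cen [173.  182.7] area 268 rect [172.5 179. ] [18. 19.] 90
valve top 0.89 cen [431.8 274.6] area 731 rect [431.8 276.1] [31.3 26.4] 63
valve side 0.94 cen [301.1 349.2] area 1588 rect [301.8 347.4] [38.6 51.6] 32
spanner top 0.68 cen [417.8 196.4] area 662 rect [416.1 195.9] [62.8 15.8] 14
spanner side 0.69 cen [388.8 317.9] area 874 rect [387.5 313.9] [73.7 19.3] 55
collar_mat top 0.72 cen [330.6 193. ] area 425 rect [324.5 199. ] [27.6 29. ] 45
collar_mat top 0.66 cen [216.5 205. ] area 1822 rect [217.6 202.6] [43.2 43.5] 36
collar_mat side 0.85 cen [
[... 439 characters left out ...]
 [61.1 15.2] 15
valve_mat side 0.83 cen [237.6 169. ] area 422 rect [235.5 168.1] [13.5 32.9] 88
spanner_mat top 0.57 cen [330.5 280.2] area 2468 rect [332.1 279.6] [79.7 31.9] 72
spanner_mat side 0.87 cen [242.1 284.6] area 2286 rect [242.3 281.9] [30.  89.4] 59
spanner_mat side 0.29 cen [172.4 182.4] area 269 rect [172.5 179. ] [18. 19.] 90
cup top 0.69 cen [263.7 231.4] area 544 rect [267. 235.] [25.5 25.5] 45
cup side 0.7 cen [256.8 220.9] area 687 rect [255.  222.5] [24. 33.] 0
cup side 0.19 cen [171.3 183.7] area 258 rect [172. 179.] [18. 18.] 90
tin top 0.55 cen [156.7 238.1] area 376 rect [157. 238.] [20. 22.] 90
tin side 0.5 cen [217.3 185.9] area 243 rect [215.5 188. ] [16. 15.] 90
```

View pics/m1.png

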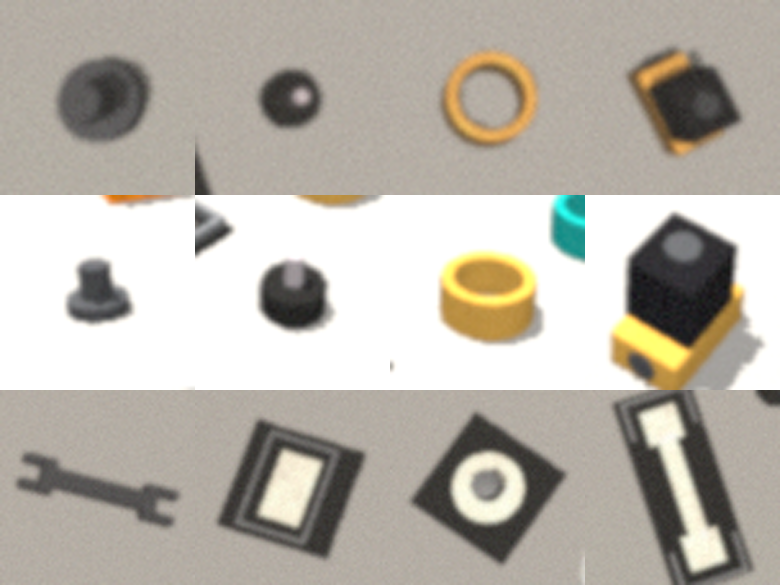

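The crops confirm the choice. The plug is the flanged piece at top (107,281), the knob has a grey stalk and no flange, the brass ring is the collar, and the valve, spanner and mats are clear. Next I fit silhouettes in both views, with height left free.

```bash
cat > fit.py <<'E'
from h import *
from scipy.optimize import minimize
def box(a,b,z0,z1,cx=0,cy=0): return np.array([[cx+i*a/2,cy+j*b/2,z] for i in(-1,1) for j in(-1,1) for z in(z0,z1)])
def cyl(d,z0,z1,n=32):
    t=np.arange(n)*2*np.pi/n; return np.vstack([np.c_[d/2*np.cos(t),d/2*np.sin(t),0*t+z] for z in(z0,z1)])
m=1e-3
MOD={'collar':[cyl(.058,0,.028)],'plug':[cyl(.05,0,.012),cyl(.025,0.012,.04)],
'valve':[box(.056,.034,0,.02),box(.036,.034,.02,.054)],
'spanner':[box(.13-.04,.016,0,.01),box(.022,.03,0,.01,.054),box(.022,.03,0,.01,-.054)],
'collar_mat':[box(.09,.09,0,.004),cyl(.024,0,.024)],'plug_mat':[box(.09,.09,0,.004),cyl(.076,0,.01)],
'valve_mat':[box(.09,.09,0,.004),box(.08,.058,0,.01)],'spanner_mat':[box(.158,.064,0,.01)],
'cup':[cyl(.052,.05,.055),cyl(.038,0,.05)],'tin':[cyl(.04,0,.03)]}
S=4
def render(p,l,x):
    im=np.zeros((420*S,560*S),np.uint8);c,s=np.cos(x[2]),np.sin(x[2])
    for h in MOD[l]:
        q=np.c_[h[:,0]*c-h[:,1]*s+x[0],h[:,0]*s+h[:,1]*c+x[1],h[:,2]+x[3]]
        u=(proj(p,q)+.5)*S*16
        cv2.fillConvexPoly(im,cv2.convexHull(u.astype(np.int32).reshape(-1,1,2)),255,shift=4)
    return im
def fit(l,pm,x0):
    rs=[]
    for p,mk in pm:
        ys,xs=np.where(mk);b=(max(ys.min()-12,0),ys.max()+12,max(xs.min()-12,0),xs.max()+12)
        rs.append((p,mk[b[0]:b[1],b[2]:b[3]].astype(float),b))
    def cost(x):
        e=0
        for p,mk,b in rs:
            im=render(p,l,x)[b[0]*S:b[1]*S,b[2]*S:b[3]*S]
            im=cv2.resize(im,mk.shape[::-1],interpolation=cv2.INTER_AREA)/255.
            a=cv2.GaussianBlur(im,(0,0),1);c=cv2.GaussianBlur(mk,(0,0),1)
            e+=((a-c)**2).sum()/mk.sum()
        return e
    sc=np.array([.006,.006,.25,.005]);best=None
    for dy in ((0,) if abs(x0[2])>0 or l in('collar','plug','cup','tin') else (0,.8)):
        s=np.array(x0,float);s[2]+=dy
        r=minimize(cost,s,method='Nelder-Mead',options=dict(initial_simplex=np.vstack([s]+[s+sc*e for e in np.eye(4)]),xatol=1e-4,fatol=1e-5,maxiter=160))
        if best is None or r.fun<best.fun: best=r
    return best
E
cat > f1.py <<'E'
from fit import *
import pickle
P=pickle.load(open('P1.pkl','rb'));T=pickle.load(open('T1.pkl','rb'))
g={'collar':(.6,-.12,0),'plug':(.445,.315,0),'valve':(.457,-.33,0),'spanner':(.617,-.315,-.25),'collar_mat':(.605,.11,.6),'plug_mat':(.446,.1,-.1),'valve_mat':(.625,.343,-.3),'spanner_mat':(.441,-.13,.35),'cup':(.53,.005,0),'tin':(.525,.22,0)}
for l,x in g.items():
    pm=[]
    for n in('top','side'):
        c=proj(P[n],[x[0],x[1],.01])[0]
        r=min(T[l,n],key=lambda r:np.hypot(*(np.array(np.nonzero(r['region'])).mean(1)[::-1]-c)))
        pm.append((P[n],r['region']))
    res=[fit(l,k,list(x)+[0]) for k in (pm,)]
    # for valve / spanner_mat angle ambiguity print
    print(l,res[0].x.round(4),round(res[0].fun,3))
E
python3 f1.py
```

```text
collar [ 0.6094 -0.1151 -0.1881  0.0014] 0.546
plug [0.4393 0.3178 0.0508 0.0012] 0.039
valve [ 4.515e-01 -3.279e-01  4.803e-01  2.000e-04] 0.027
spanner [ 0.5803 -0.2479 -0.4453  0.0045] 1.691
collar_mat [0.6013 0.105  0.9536 0.0047] 0.313
plug_mat [ 4.481e-01  1.039e-01 -1.093e-01  1.000e-04] 0.039
valve_mat [ 0.6278  0.3454 -0.2917  0.0012] 0.022
spanner_mat [ 0.4469 -0.1301  0.3236 -0.0022] 0.026
cup [ 5.304e-01  2.900e-03  1.509e-01 -1.000e-04] 0.047
tin [ 0.5246  0.2223 -0.0319  0.0007] 0.028
```

```bash
cat > f2.py <<'E'
from fit import *
import pickle
P=pickle.load(open('P1.pkl','rb'));T=pickle.load(open('T1.pkl','rb'))
g=[('collar',(.61,-.115,0)),('valve',(.4515,-.328,.48)),('valve',(.4515,-.328,2.05)),('spanner',(.617,-.315,1.32)),('collar_mat',(.605,.11,.6))]
for l,x in g:
    pm=[]
    for n in('top','side'):
        c=proj(P[n],[x[0],x[1],.01])[0]
        r=min(T[l,n],key=lambda r:np.hypot(*(np.array(np.nonzero(r['region'])).mean(1)[::-1]-c)))
        mk=r['region'].astype(np.uint8)
        cs,_=cv2.findContours(mk,cv2.RETR_EXTERNAL,cv2.CHAIN_APPROX_NONE); cv2.drawContours(mk,cs,-1,1,-1) if l.startswith('collar') else 0
        pm.append((P[n],mk))
    for k in (pm,pm[:1],pm[1:]):
        r=fit(l,k,list(x)+[0]);print(l,r.x.round(4),round(r.fun,3))
E
python3 f2.py
```

```text
collar [ 0.6096 -0.1151  0.057   0.001 ] 0.056
collar [ 0.609  -0.1151  0.0097 -0.0016] 0.004
collar [ 0.6363 -0.0792 -3.3622 -0.0287] 0.006
valve [ 4.515e-01 -3.279e-01  4.787e-01  2.000e-04] 0.028
valve [ 0.4505 -0.3267  0.4646  0.0018] 0.011
valve [ 0.4539 -0.3257  0.4792 -0.0026] 0.005
valve [ 4.5190e-01 -3.2760e-01  3.6243e+00  1.0000e-04] 0.029
valve [ 0.4501 -0.3342  3.5881 -0.0161] 0.011
valve [ 0.4581 -0.3192  3.6039 -0.0113] 0.005
spanner [ 6.1950e-01 -3.0950e-01  1.3214e+00  1.1000e-03] 0.224
spanner [ 0.6201 -0.3115  1.3315 -0.0057] 0.087
spanner [ 0.6541 -0.281   1.3245 -0.0395] 0.063
collar_mat [0.6013 0.105  0.9536 0.0047] 0.313
collar_mat [6.005e-01 1.055e-01 9.700e-01 3.000e-04] 0.01
collar_mat [ 0.6067  0.1134  0.9293 -0.    ] 0.276
```

```bash
cat > go.py <<'E'
import sys
from h import *
# usage: go.py x y z psi ; tool x=(cos psi, sin psi), z down
def plan(x,y,z,psi):
    s=arm.observe();M=R.from_rotvec(s['ee_rot']).as_matrix();p=s['position']
    cur=np.arctan2(M[1,0],M[0,0]);a=-((psi-cur+np.pi)%(2*np.pi)-np.pi)
    G=np.array([[np.cos(psi),np.sin(psi),0],[np.sin(psi),-np.cos(psi),0],[0,0,-1]]).T
    rv=R.from_matrix(M.T@G).as_rotvec()
    print('pos',p.round(4),'psi',round(cur,4),'tz',M[:,2].round(3),'q7',s['joints'][6].round(2),'w',round(s['width'],3),'gf',s['gripper_force'],'t',s['clock'],'F',s['force'].round(1))
    print('turn',rv.round(4),'then shift cm',((G.T@(np.array([x,y,z])-p))*100).round(2))
plan(*map(float,sys.argv[1:5]))
E
python3 go.py .4515 -.3279 .13 .479
```

```text
pos [ 0.1557 -0.6053  0.2268] psi 0.2517 tz [-0. -0. -1.] q7 -0.08 w 1.003 gf 0.0 t 2.2 F [-0.1  0.7  0.1]
turn [ 1.000e-04  0.000e+00 -2.273e-01] then shift cm [ 39.04 -10.99   9.68]
```

Call:
carry_out(
  claw=[7,7,7,7,7,7,7,7,7,7,7,7,7,7,7,7,7,7,7,7],
  delta_pos=[
    [0,0,0],
    [0,0,0],
    [0,0,0],
    [2.6,-0.73,0.64],
    [2.6,-0.73,0.64],
    [2.6,-0.73,0.64],
    [2.6,-0.73,0.64],
    [2.6,-0.73,0.64],
    [2.6,-0.73,0.64],
    [2.6,-0.73,0.64],
    [2.6,-0.73,0.64],
    [2.6,-0.73,0.64],
    [2.6,-0.73,0.64],
    [2.6,-0.73,0.64],
    [2.6,-0.73,0.64],
    [2.6,-0.73,0.64],
    [2.6,-0.73,0.64],
    [2.6,-0.73,0.64],
    [0,0,0],
    [0,0,0],
  ],
  angular=[
    [0,0,-0.076],
    [0,0,-0.076],
    [0,0,-0.076],
    [0,0,0],
    [0,0,0],
    [0,0,0],
    [0,0,0],
    [0,0,0],
    [0,0,0],
    [0,0,0],
    [0,0,0],
    [0,0,0],
    [0,0,0],
    [0,0,0],
    [0,0,0],
    [0,0,0],
    [0,0,0],
    [0,0,0],
    [0,0,0],
    [0,0,0],
  ],
  force=25,
)

```text
clock: 4.2
position: [0.4514, -0.3278, 0.1306]
ee_rot: [-3.051, -0.749, 0.001]
force: [0.1, -0.1, 0.3]
width: 0.76
gripper_force: 0.0
```

```bash
python3 go.py .4515 -.3279 .015 .479
```

```text
pos [ 0.4514 -0.3278  0.1306] psi 0.4812 tz [-0.  0. -1.] q7 -0.63 w 0.76 gf 0.0 t 4.2 F [ 0.1 -0.1  0.3]
turn [-0.0002  0.0003  0.0022] then shift cm [1.000e-02 1.000e-02 1.156e+01]
```

Call:
carry_out(
  claw=[7,7,7,7,7,7,7,7,3,3,3,3,3,3,3,3,3,3,3],
  delta_pos=[
    [0,0,2],
    [0,0,2],
    [0,0,2],
    [0,0,2],
    [0,0,2],
    [0,0,1],
    [0,0,0.55],
    [0,0,0],
    [0,0,0],
    [0,0,0],
    [0,0,0],
    [0,0,0],
    [0,0,0],
    [0,0,0],
    [0,0,-1],
    [0,0,-1],
    [0,0,-2],
    [0,0,-2],
    [0,0,0],
  ],
  angular=[
    [0,0,0],
    [0,0,0],
    [0,0,0],
    [0,0,0],
    [0,0,0],
    [0,0,0],
    [0,0,0],
    [0,0,0],
    [0,0,0],
    [0,0,0],
    [0,0,0],
    [0,0,0],
    [0,0,0],
    [0,0,0],
    [0,0,0],
    [0,0,0],
    [0,0,0],
    [0,0,0],
    [0,0,0],
  ],
)

```text
clock: 6.1
position: [0.4527, -0.3291, 0.0782]
ee_rot: [3.048, 0.745, 0.005]
force: [0.4, -0.4, -3.0]
width: 0.373
gripper_force: 24.7
```

```bash
python3 go.py .6278 .3454 .12 2.85; python3 - <<'E'
from h import *
p=arm.get_image('side');f=p['frame'][230:420,180:460]
cv2.imwrite('pics/v1.png',cv2.resize(f,None,fx=2,fy=2)[:,:,::-1])
E
```

```text
pos [ 0.4527 -0.3291  0.0782] psi 0.4796 tz [ 0.004 -0.003 -1.   ] q7 -0.65 w 0.373 gf 24.740466848015785 t 6.1 F [ 0.4 -0.4 -3. ]
turn [ 0.0049  0.0037 -2.3704] then shift cm [ 2.62 69.64 -4.18]
```

View pics/v1.png

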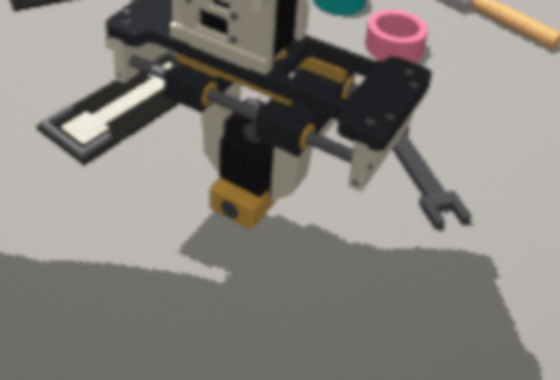

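The valve hangs level between the pads at about crop (245,160), and the width reads 34 mm. I lift and turn it, then carry it across.

Call:
carry_out(
  claw=[3,3,3,3,3,3,3,3,3,3,3,3,3,3,3,3,3,3,3,3],
  delta_pos=[
    [0,0,-2.1],
    [0,0,-2.1],
    [0,0,0],
    [0,0,0],
    [0,0,0],
    [0,0,0],
    [0,0,0],
    [0,0,0],
    [0,0,0],
    [0,0,0],
    [0,0,0],
    [0,0,0],
    [0,0,0],
    [0,0,0],
    [0,0,0],
    [0,0,0],
    [0,0,0],
    [0,0,0],
    [0,0,0],
    [0,0,0],
  ],
  angular=[
    [0,0,0],
    [0,0,0],
    [0,0,-0.14],
    [0,0,-0.14],
    [0,0,-0.14],
    [0,0,-0.14],
    [0,0,-0.14],
    [0,0,-0.14],
    [0,0,-0.14],
    [0,0,-0.14],
    [0,0,-0.14],
    [0,0,-0.14],
    [0,0,-0.14],
    [0,0,-0.14],
    [0,0,-0.14],
    [0,0,-0.14],
    [0,0,-0.14],
    [0,0,-0.14],
    [0,0,-0.13],
    [0,0,0],
  ],
)

```text
clock: 8.15
position: [0.4504, -0.328, 0.1161]
ee_rot: [-0.454, -3.107, -0.002]
force: [0.0, 0.2, -3.0]
width: 0.37
gripper_force: 24.7
```

```bash
python3 go.py .6278 .3454 .12 2.85
```

```text
pos [ 0.4504 -0.328   0.1161] psi 2.8515 tz [-0.001  0.001 -1.   ] q7 1.4 w 0.37 gf 24.73917067050934 t 8.15 F [ 0.   0.2 -3. ]
turn [ 0.001  -0.0016  0.0015] then shift cm [ 2.37 69.6  -0.39]
```

Call:
carry_out(
  claw=[3,3,3,3,3,3,3,3,3,3,3,3,3,3,3,3,3,3,3,3],
  delta_pos=[
    [0.06,2,0],
    [0.14,4,0],
    [0.14,4,0],
    [0.14,4,0],
    [0.14,4,0],
    [0.14,4,0],
    [0.14,4,0],
    [0.14,4,0],
    [0.14,4,0],
    [0.14,4,0],
    [0.14,4,0],
    [0.14,4,0],
    [0.14,4,0],
    [0.14,4,0],
    [0.14,4,0],
    [0.14,4,0],
    [0.14,4,0],
    [0.12,3.6,0],
    [0,0,0],
    [0,0,0],
  ],
  angular=[
    [0,0,0],
    [0,0,0],
    [0,0,0],
    [0,0,0],
    [0,0,0],
    [0,0,0],
    [0,0,0],
    [0,0,0],
    [0,0,0],
    [0,0,0],
    [0,0,0],
    [0,0,0],
    [0,0,0],
    [0,0,0],
    [0,0,0],
    [0,0,0],
    [0,0,0],
    [0,0,0],
    [0,0,0],
    [0,0,0],
  ],
)

```text
clock: 10.15
position: [0.6273, 0.3465, 0.116]
ee_rot: [-0.458, -3.106, 0.001]
force: [1.0, -0.3, -3.2]
width: 0.368
gripper_force: 24.7
```

```bash
python3 go.py .6278 .3454 .020 2.85
```

```text
pos [0.6273 0.3465 0.116 ] psi 2.8486 tz [-0.002 -0.001 -1.   ] q7 0.33 w 0.368 gf 24.740441478788853 t 10.15 F [ 1.  -0.3 -3.2]
turn [-0.0009 -0.0013 -0.0014] then shift cm [-0.08 -0.09  9.6 ]
```

Call:
carry_out(
  claw=[3,3,3,3,3,3,3,3,3],
  delta_pos=[
    [-0.08,-0.09,2],
    [0,0,2],
    [0,0,2],
    [0,0,1.5],
    [0,0,1],
    [0,0,0.6],
    [0,0,0.4],
    [0,0,0.15],
    [0,0,0],
  ],
  angular=[
    [0,0,0],
    [0,0,0],
    [0,0,0],
    [0,0,0],
    [0,0,0],
    [0,0,0],
    [0,0,0],
    [0,0,0],
    [0,0,0],
  ],
)

```text
clock: 11.05
position: [0.6289, 0.3444, 0.0211]
ee_rot: [0.457, 3.108, 0.001]
force: [-0.9, 0.3, -2.5]
width: 0.37
gripper_force: 24.7
```

```bash
python3 go.py .6278 .3454 .019 2.85
```

```text
pos [0.6289 0.3444 0.0211] psi 2.8496 tz [ 0.  0. -1.] q7 0.28 w 0.37 gf 24.74056463688612 t 11.05 F [-0.9  0.3 -2.5]
turn [ 0.0004  0.0004 -0.0004] then shift cm [0.14 0.06 0.21]
```

Call:
carry_out(
  claw=[3,3,5.5,5.5,5.5,5.5,5.5,5.5,5.5,5.5,5.5,5.5],
  delta_pos=[
    [0,0,0.15],
    [0,0,0],
    [0,0,0],
    [0,0,0],
    [0,0,0],
    [0,0,0],
    [0,0,-2],
    [0,0,-3],
    [0,0,-3],
    [0,0,-2],
    [0,0,0],
    [0,0,0],
  ],
  angular=[
    [0,0,0],
    [0,0,0],
    [0,0,0],
    [0,0,0],
    [0,0,0],
    [0,0,0],
    [0,0,0],
    [0,0,0],
    [0,0,0],
    [0,0,0],
    [0,0,0],
    [0,0,0],
  ],
)

```text
clock: 12.25
position: [0.6289, 0.3442, 0.1193]
ee_rot: [0.457, 3.108, 0.0]
force: [-0.8, 0.5, -0.5]
width: 0.595
gripper_force: 0.0
```

```bash
python3 go.py .4393 .3178 .1 2.05
```

```text
pos [0.6289 0.3442 0.1193] psi 2.8497 tz [ 0.001  0.    -1.   ] q7 0.34 w 0.595 gf 0.0 t 12.25 F [-0.8  0.5 -0.5]
turn [4.000e-04 5.000e-04 7.997e-01] then shift cm [  6.4  -18.04   1.93]
```

Call:
carry_out(
  claw=[5.5,5.5,5.5,5.5,5.5,5.5,5.5,5.5,5.5,5.5,5.5,5.5,5.5,5.5,5.5],
  delta_pos=[
    [0,0,0],
    [0,0,0],
    [0,0,0],
    [0,0,0],
    [0,0,0],
    [0,0,0],
    [0.8,-2.25,0.24],
    [0.8,-2.25,0.24],
    [0.8,-2.25,0.24],
    [0.8,-2.25,0.24],
    [0.8,-2.25,0.24],
    [0.8,-2.25,0.24],
    [0.8,-2.25,0.24],
    [0.8,-2.25,0.24],
    [0,0,0],
  ],
  angular=[
    [0,0,0.133],
    [0,0,0.133],
    [0,0,0.133],
    [0,0,0.133],
    [0,0,0.133],
    [0,0,0.133],
    [0,0,0],
    [0,0,0],
    [0,0,0],
    [0,0,0],
    [0,0,0],
    [0,0,0],
    [0,0,0],
    [0,0,0],
    [0,0,0],
  ],
)

```text
clock: 13.75
position: [0.4355, 0.3166, 0.0985]
ee_rot: [-1.624, -2.687, 0.007]
force: [-0.2, 1.4, -0.2]
width: 0.599
gripper_force: 0.0
```

```bash
python3 go.py .4393 .3178 .016 2.05; python3 - <<'E'
from h import *
for n in('top','side'):
    p=arm.get_image(n);c=proj(p,[.6278,.3454,.02])[0].astype(int);d=proj(p,[.4393,.3178,.02])[0].astype(int)
    k=[cv2.resize(p['frame'][max(v-40,0):v+40,max(u-40,0):u+40],(380,290),interpolation=cv2.INTER_CUBIC) for u,v in(c,d)]
    a=np.hstack(k) if n=='top' else np.vstack([a,np.hstack(k)])
cv2.imwrite('pics/v2.png',cv2.convertScaleAbs(a,alpha=1.4)[:,:,::-1])
E
```

```text
pos [0.4355 0.3166 0.0985] psi 2.0545 tz [-0.004 -0.003 -1.   ] q7 -0.57 w 0.599 gf 0.0 t 13.75 F [-0.2  1.4 -0.2]
turn [-0.0046  0.0007  0.0045] then shift cm [-0.07  0.39  8.25]
```

View pics/v2.png

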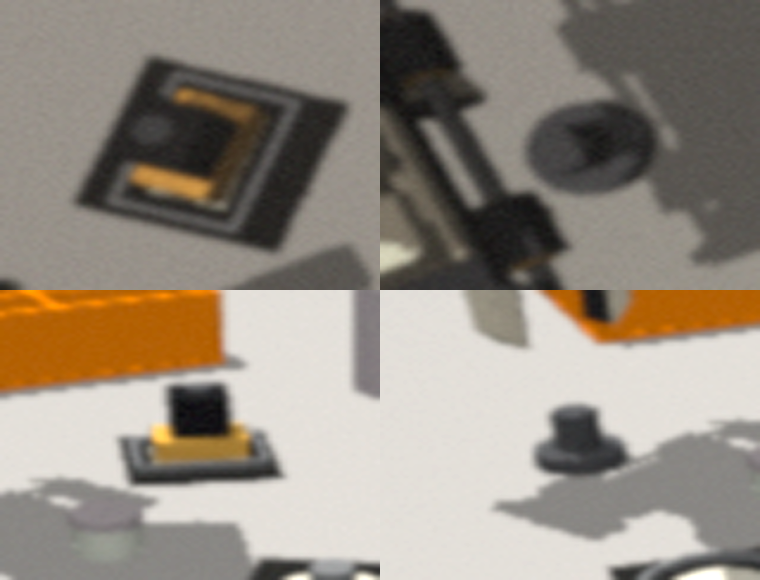

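The valve stands upright inside its frame at crop (200,130) and (200,430). The plug stands free at (590,150). The reading was taken while the arm was still settling, so I go halfway down and check again.

Call:
carry_out(
  claw=[5.5,5.5,5.5,5.5,5.5],
  delta_pos=[
    [0,0,1],
    [0,0,1],
    [0,0,1],
    [0,0,0],
    [0,0,0],
  ],
  angular=[
    [0,0,0],
    [0,0,0],
    [0,0,0],
    [0,0,0],
    [0,0,0],
  ],
)

```text
clock: 14.35
position: [0.4394, 0.3176, 0.0694]
ee_rot: [-1.628, -2.686, 0.002]
force: [-0.0, -0.2, -0.5]
width: 0.599
gripper_force: 0.0
```

```bash
python3 go.py .4393 .3178 .016 2.05
```

```text
pos [0.4394 0.3176 0.0694] psi 2.0517 tz [-0.001 -0.001 -1.   ] q7 -0.6 w 0.599 gf 0.0 t 14.35 F [-0.  -0.2 -0.5]
turn [-0.0012  0.      0.0017] then shift cm [0.02 0.   5.34]
```

Call:
carry_out(
  claw=[5.5,5.5,5.5,5.5,5.5,2,2,2,2,2,2,2,2,2,2,2],
  delta_pos=[
    [0,0,1.5],
    [0,0,1.5],
    [0,0,1.5],
    [0,0,0.8],
    [0,0,0],
    [0,0,0],
    [0,0,0],
    [0,0,0],
    [0,0,0],
    [0,0,0],
    [0,0,0],
    [0,0,0],
    [0,0,-1],
    [0,0,-2],
    [0,0,-2],
    [0,0,-2],
  ],
  angular=[
    [0,0,0],
    [0,0,0],
    [0,0,0],
    [0,0,0],
    [0,0,0],
    [0,0,0],
    [0,0,0],
    [0,0,0],
    [0,0,0],
    [0,0,0],
    [0,0,0],
    [0,0,0],
    [0,0,0],
    [0,0,0],
    [0,0,0],
    [0,0,0],
  ],
  force=35,
)

```text
clock: 15.95
position: [0.4393, 0.3176, 0.088]
ee_rot: [-1.628, -2.686, 0.001]
force: [1.1, 0.4, -2.1]
width: 0.278
gripper_force: 35.0
```

```bash
python3 go.py .4481 .1039 .1 2.05; python3 - <<'E'
from h import *
p=arm.get_image('side');f=p['frame'][80:270,90:350]
cv2.imwrite('pics/p1.png',cv2.resize(f,None,fx=2,fy=2)[:,:,::-1])
E
```

```text
pos [0.4393 0.3176 0.088 ] psi 2.0519 tz [-0. -0. -1.] q7 -0.58 w 0.278 gf 34.99855577945709 t 15.95 F [ 1.1  0.4 -2.1]
turn [-0.0005 -0.0001  0.0019] then shift cm [-19.37  -9.07  -1.2 ]
```

View pics/p1.png

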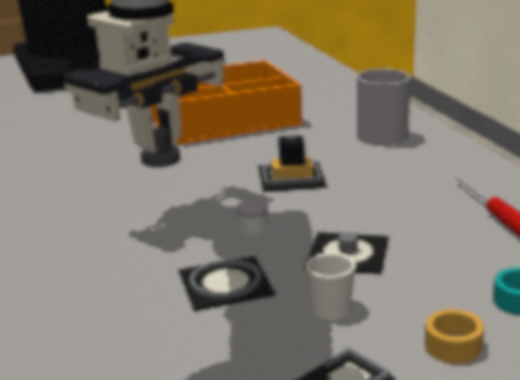

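The plug hangs level from the gripper at crop (160,155). The way to the plug mat at crop (225,280) is clear.

Call:
carry_out(
  claw=[2,2,2,2,2,2,2,2,2,2,2,2,2,2],
  delta_pos=[
    [-0.97,-0.45,0],
    [-1.94,-0.91,0],
    [-1.94,-0.91,0],
    [-1.94,-0.91,0],
    [-1.94,-0.91,0],
    [-1.94,-0.91,0],
    [-1.94,-0.91,0],
    [-1.94,-0.91,0],
    [-1.94,-0.91,0],
    [-1.94,-0.91,0],
    [-0.94,-0.43,0],
    [0,0,0],
    [0,0,0],
    [0,0,0],
  ],
  angular=[
    [0,0,0],
    [0,0,0],
    [0,0,0],
    [0,0,0],
    [0,0,0],
    [0,0,0],
    [0,0,0],
    [0,0,0],
    [0,0,0],
    [0,0,0],
    [0,0,0],
    [0,0,0],
    [0,0,0],
    [0,0,0],
  ],
)

```text
clock: 17.4
position: [0.4487, 0.1053, 0.087]
ee_rot: [-1.626, -2.688, -0.001]
force: [-0.0, 0.7, -2.1]
width: 0.275
gripper_force: 35.0
```

```bash
python3 go.py .4481 .1039 .021 2.05
```

```text
pos [0.4487 0.1053 0.087 ] psi 2.0532 tz [ 0.     0.001 -1.   ] q7 -0.19 w 0.275 gf 34.998371601104736 t 17.4 F [-0.   0.7 -2.1]
turn [ 0.0005 -0.0006  0.0032] then shift cm [-0.09 -0.12  6.6 ]
```

Call:
carry_out(
  claw=[2,2,2,2,2,2,5,5,5,5,5,5,5,5,5,5,5],
  delta_pos=[
    [-0.09,-0.12,2],
    [0,0,2],
    [0,0,1.3],
    [0,0,0.8],
    [0,0,0.5],
    [0,0,0],
    [0,0,0],
    [0,0,0],
    [0,0,0],
    [0,0,0],
    [0,0,0],
    [0,0,-1],
    [0,0,-3],
    [0,0,-3],
    [0,0,-2],
    [0,0,0],
    [0,0,0],
  ],
  angular=[
    [0,0,0],
    [0,0,0],
    [0,0,0],
    [0,0,0],
    [0,0,0],
    [0,0,0],
    [0,0,0],
    [0,0,0],
    [0,0,0],
    [0,0,0],
    [0,0,0],
    [0,0,0],
    [0,0,0],
    [0,0,0],
    [0,0,0],
    [0,0,0],
    [0,0,0],
  ],
)

```text
clock: 19.1
position: [0.4483, 0.1025, 0.1116]
ee_rot: [1.628, 2.685, 0.001]
force: [-0.2, 0.3, 0.3]
width: 0.548
gripper_force: 0.0
```

```bash
python3 go.py .609 -.1151 .11 0.9; python3 go.py .62 -.31 .11 1.32
```

```text
pos [0.4483 0.1025 0.1116] psi 2.0514 tz [ 0.001 -0.    -1.   ] q7 -0.16 w 0.548 gf 0.0 t 19.1 F [-0.2  0.3  0.3]
turn [ 1.4000e-03 -1.0000e-04  1.1514e+00] then shift cm [-7.06 26.11  0.16]
pos [0.4483 0.1025 0.1116] psi 2.0514 tz [ 0.001 -0.    -1.   ] q7 -0.16 w 0.548 gf 0.0 t 19.1 F [-0.2  0.3  0.3]
turn [1.300e-03 2.000e-04 7.314e-01] then shift cm [-35.7   26.87   0.16]
```

Call:
carry_out(
  claw=[8,8,8,8,8,8,8,8,8,8,8,8,8,8,8,8,8,8,8,8],
  delta_pos=[
    [0,0,0],
    [0,0,0],
    [0,0,0],
    [0,0,0],
    [0,0,0],
    [0,0,0],
    [0,0,0],
    [0,0,0],
    [-0.78,2.9,0],
    [-0.78,2.9,0],
    [-0.78,2.9,0],
    [-0.78,2.9,0],
    [-0.78,2.9,0],
    [-0.78,2.9,0],
    [-0.78,2.9,0],
    [-0.78,2.9,0],
    [-0.78,2.9,0],
    [0,0,0],
    [0,0,0],
    [0,0,0],
  ],
  angular=[
    [0,0,0.144],
    [0,0,0.144],
    [0,0,0.144],
    [0,0,0.144],
    [0,0,0.144],
    [0,0,0.144],
    [0,0,0.144],
    [0,0,0.144],
    [0,0,0],
    [0,0,0],
    [0,0,0],
    [0,0,0],
    [0,0,0],
    [0,0,0],
    [0,0,0],
    [0,0,0],
    [0,0,0],
    [0,0,0],
    [0,0,0],
    [0,0,0],
  ],
)

```text
clock: 21.1
position: [0.6079, -0.1133, 0.1102]
ee_rot: [-2.827, -1.367, 0.002]
force: [0.5, 0.4, 0.1]
width: 0.875
gripper_force: 0.0
```

```bash
python3 go.py .6093 -.1151 .006 0.9;  python3 - <<'E'
from h import *
q=[]
for n in('top','side'):
    p=arm.get_image(n)
    for X in ((.4481,.1039,.02),(.6093,-.1151,.02)):
        u,v=proj(p,X)[0].astype(int)
        q.append(cv2.resize(p['frame'][max(v-40,0):v+40,max(u-40,0):u+40],(380,290),interpolation=cv2.INTER_CUBIC))
cv2.imwrite('pics/p2.png',cv2.convertScaleAbs(np.vstack([np.hstack(q[:2]),np.hstack(q[2:])]),alpha=1.3)[:,:,::-1])
E
```

```text
pos [ 0.6079 -0.1133  0.1102] psi 0.9011 tz [-0.002  0.001 -1.   ] q7 -0.7 w 0.875 gf 0.0 t 21.1 F [0.5 0.4 0.1]
turn [-0.0019  0.0006  0.0011] then shift cm [-0.06  0.23 10.42]
```

View pics/p2.png

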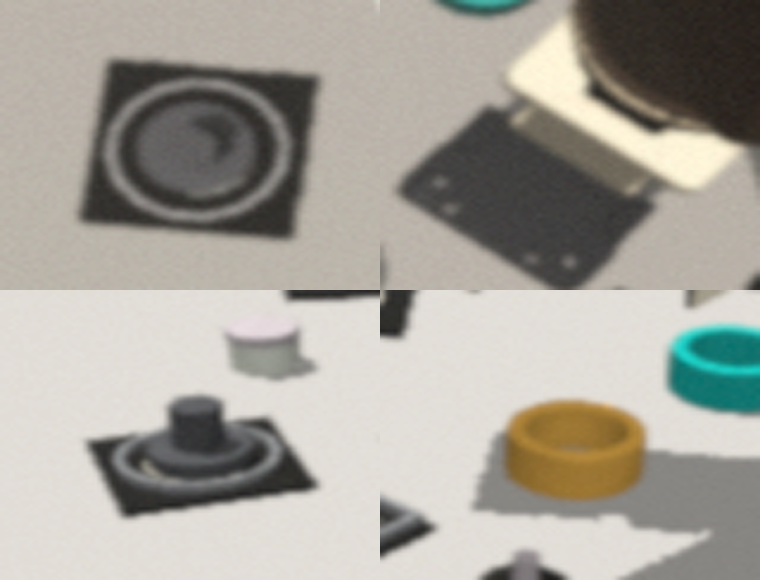

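The plug stands centred within its rim at crop (195,150) and (195,440). The collar is untouched at (575,450), so I grasp it next.

Call:
carry_out(
  claw=[8,8,8,8,8,8,8,8,5,5,5,5,5,5,5,5,5,5,5,5],
  delta_pos=[
    [-0.03,0.12,2],
    [0,0,2],
    [0,0,2],
    [0,0,2],
    [0,0,1.4],
    [0,0,0.7],
    [0,0,0.25],
    [0,0,0],
    [0,0,0],
    [0,0,0],
    [0,0,0],
    [0,0,0],
    [0,0,0],
    [0,0,0],
    [0,0,0],
    [0,0,-1],
    [0,0,-2],
    [0,0,-2],
    [0,0,-2],
    [0,0,-2],
  ],
  angular=[
    [0,0,0],
    [0,0,0],
    [0,0,0],
    [0,0,0],
    [0,0,0],
    [0,0,0],
    [0,0,0],
    [0,0,0],
    [0,0,0],
    [0,0,0],
    [0,0,0],
    [0,0,0],
    [0,0,0],
    [0,0,0],
    [0,0,0],
    [0,0,0],
    [0,0,0],
    [0,0,0],
    [0,0,0],
    [0,0,0],
  ],
  force=25,
)

```text
clock: 23.2
position: [0.6091, -0.1155, 0.0984]
ee_rot: [-2.829, -1.366, 0.001]
force: [-0.0, 0.2, -4.3]
width: 0.624
gripper_force: 25.0
```

```bash
python3 go.py .602 .106 .1 0.9;  python3 - <<'E'
from h import *
p=arm.get_image('side');f=p['frame'][110:300,190:450]
cv2.imwrite('pics/c1.png',cv2.resize(f,None,fx=2,fy=2)[:,:,::-1])
E
```

```text
pos [ 0.6091 -0.1155  0.0984] psi 0.8999 tz [-0.001  0.    -1.   ] q7 -0.71 w 0.624 gf 24.99931081663817 t 23.2 F [-0.   0.2 -4.3]
turn [-0.0007  0.0005 -0.0001] then shift cm [ 16.91 -14.33  -0.16]
```

View pics/c1.png

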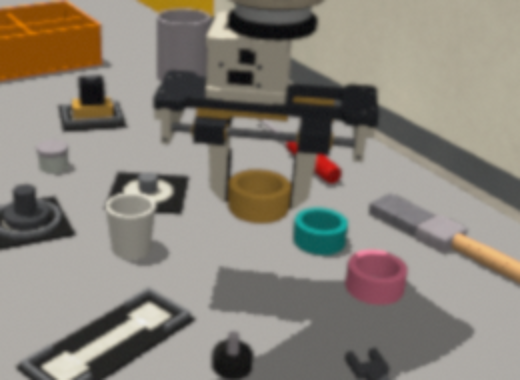

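The brass collar hangs level between the fingers at crop (260,195), clear of the cup at crop (130,225).

Call:
carry_out(
  claw=[5,5,5,5,5,5,5,5,5,5,5,5,5,5],
  delta_pos=[
    [0.85,-0.72,0],
    [1.69,-1.43,0],
    [1.69,-1.43,0],
    [1.69,-1.43,0],
    [1.69,-1.43,0],
    [1.69,-1.43,0],
    [1.69,-1.43,0],
    [1.69,-1.43,0],
    [1.69,-1.43,0],
    [1.69,-1.43,0],
    [0.85,-0.72,0],
    [0,0,0],
    [0,0,0],
    [0,0,0],
  ],
  angular=[
    [0,0,0],
    [0,0,0],
    [0,0,0],
    [0,0,0],
    [0,0,0],
    [0,0,0],
    [0,0,0],
    [0,0,0],
    [0,0,0],
    [0,0,0],
    [0,0,0],
    [0,0,0],
    [0,0,0],
    [0,0,0],
  ],
)

```text
clock: 24.65
position: [0.6027, 0.104, 0.0972]
ee_rot: [2.83, 1.363, -0.001]
force: [0.8, -0.7, -2.5]
width: 0.62
gripper_force: 25.0
```

```bash
python3 go.py .602 .106 .0125 0.9
```

```text
pos [0.6027 0.104  0.0972] psi 0.8978 tz [-0.    -0.001 -1.   ] q7 -1.08 w 0.62 gf 24.9993595154956 t 24.65 F [ 0.8 -0.7 -2.5]
turn [ 0.0004  0.0012 -0.0022] then shift cm [ 0.11 -0.18  8.47]
```

Call:
carry_out(
  claw=[5,5,5,5,5,5,5,5],
  delta_pos=[
    [0.05,-0.1,2],
    [0,0,2],
    [0,0,1.5],
    [0,0,1],
    [0,0,1],
    [0,0,0.6],
    [0,0,0.4],
    [0,0,0],
  ],
  angular=[
    [0,0,0],
    [0,0,0],
    [0,0,0],
    [0,0,0],
    [0,0,0],
    [0,0,0],
    [0,0,0],
    [0,0,0],
  ],
)

```text
clock: 25.45
position: [0.6024, 0.1069, 0.0125]
ee_rot: [2.829, 1.366, 0.0]
force: [0.5, 0.0, -3.1]
width: 0.625
gripper_force: 25.0
```

```bash
python3 go.py .602 .106 .0107 0.9
```

```text
pos [0.6024 0.1069 0.0125] psi 0.8998 tz [ 0. -0. -1.] q7 -1.11 w 0.625 gf 24.999546697363257 t 25.45 F [ 0.5  0.  -3.1]
turn [ 0.0002 -0.0001 -0.0002] then shift cm [-0.1   0.03  0.18]
```

Nothing is catching, so I lower the last bit, release and lift.

Call:
carry_out(
  claw=[5,5,7.6,7.6,7.6,7.6,7.6,7.6,7.6,7.6,7.6,7.6,7.6],
  delta_pos=[
    [0,0,0.12],
    [0,0,0],
    [0,0,0],
    [0,0,0],
    [0,0,0],
    [0,0,0],
    [0,0,0],
    [0,0,-1],
    [0,0,-3],
    [0,0,-3],
    [0,0,-3],
    [0,0,0],
    [0,0,0],
  ],
  angular=[
    [0,0,0],
    [0,0,0],
    [0,0,0],
    [0,0,0],
    [0,0,0],
    [0,0,0],
    [0,0,0],
    [0,0,0],
    [0,0,0],
    [0,0,0],
    [0,0,0],
    [0,0,0],
    [0,0,0],
  ],
)

```text
clock: 26.75
position: [0.6027, 0.107, 0.1126]
ee_rot: [2.829, 1.366, 0.003]
force: [0.2, 0.2, -0.1]
width: 0.824
gripper_force: 0.0
```

```bash
python3 go.py .6195 -.31 .1 1.325
```

```text
pos [0.6027 0.107  0.1126] psi 0.8996 tz [ 0.002  0.    -1.   ] q7 -1.08 w 0.824 gf 0.0 t 26.75 F [ 0.2  0.2 -0.1]
turn [ 0.0017 -0.0012 -0.4254] then shift cm [-40.03  11.77   1.26]
```

Call:
carry_out(
  claw=[5,5,5,5,5,5,5,5,5,5,5,5,5,5,5,5,5,5,5,5],
  delta_pos=[
    [0,0,0],
    [0,0,0],
    [0,0,0],
    [-1.4,0.42,0.04],
    [-2.86,0.84,0.08],
    [-2.86,0.84,0.08],
    [-2.86,0.84,0.08],
    [-2.86,0.84,0.08],
    [-2.86,0.84,0.08],
    [-2.86,0.84,0.08],
    [-2.86,0.84,0.08],
    [-2.86,0.84,0.08],
    [-2.86,0.84,0.08],
    [-2.86,0.84,0.08],
    [-2.86,0.84,0.08],
    [-2.86,0.84,0.08],
    [-2.86,0.84,0.08],
    [-1.45,0.43,0.08],
    [0,0,0],
    [0,0,0],
  ],
  angular=[
    [0,0,-0.142],
    [0,0,-0.142],
    [0,0,-0.142],
    [0,0,0],
    [0,0,0],
    [0,0,0],
    [0,0,0],
    [0,0,0],
    [0,0,0],
    [0,0,0],
    [0,0,0],
    [0,0,0],
    [0,0,0],
    [0,0,0],
    [0,0,0],
    [0,0,0],
    [0,0,0],
    [0,0,0],
    [0,0,0],
    [0,0,0],
  ],
)

```text
clock: 28.75
position: [0.619, -0.3087, 0.0993]
ee_rot: [-2.476, -1.931, -0.001]
force: [-0.9, 0.9, -0.4]
width: 0.543
gripper_force: 0.0
```

```bash
python3 go.py .6195 -.31 .004 1.325; python3 - <<'E'
from h import *
q=[]
for n in('top','side'):
    p=arm.get_image(n)
    for X in ((.602,.106,.02),(.6195,-.31,.02)):
        u,v=proj(p,X)[0].astype(int)
        q.append(cv2.resize(p['frame'][max(v-40,0):v+40,max(u-40,0):u+40],(380,290),interpolation=cv2.INTER_CUBIC))
cv2.imwrite('pics/c2.png',cv2.convertScaleAbs(np.vstack([np.hstack(q[:2]),np.hstack(q[2:])]),alpha=1.3)[:,:,::-1])
E
```

```text
pos [ 0.619  -0.3087  0.0993] psi 1.3248 tz [-0.001  0.001 -1.   ] q7 -0.04 w 0.543 gf 0.0 t 28.75 F [-0.9  0.9 -0.4]
turn [-0.0009 -0.0012 -0.0002] then shift cm [-0.11  0.08  9.53]
```

View pics/c2.png

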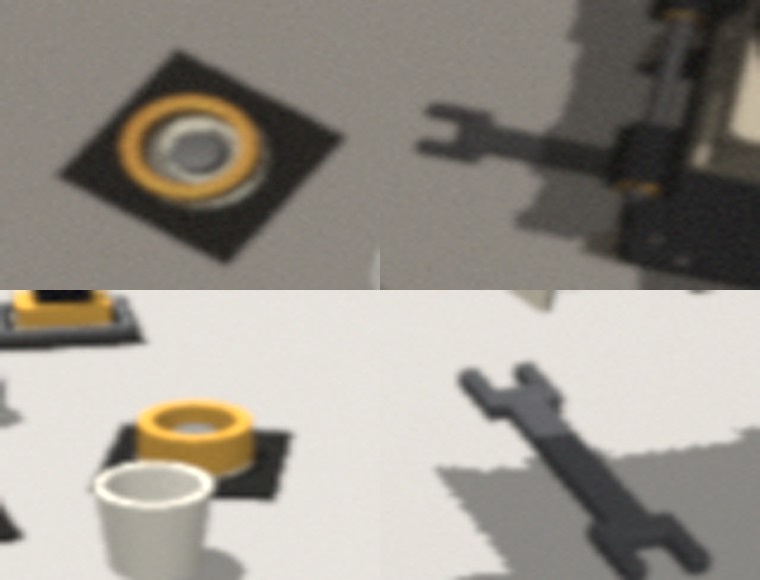

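The collar lies flat over the post at crop (190,148), and the cup stands undisturbed at (155,510). The spanner lies free at (580,450). I go down to it and grip.

Call:
carry_out(
  claw=[5,5,5,5,5,5,5,5,0.8,0.8,0.8,0.8,0.8,0.8,0.8,0.8,0.8,0.8,0.8,0.8],
  delta_pos=[
    [-0.05,0.04,2],
    [0,0,2],
    [0,0,2],
    [0,0,1.5],
    [0,0,1],
    [0,0,0.7],
    [0,0,0.35],
    [0,0,0],
    [0,0,0],
    [0,0,0],
    [0,0,0],
    [0,0,0],
    [0,0,0],
    [0,0,0],
    [0,0,0],
    [0,0,0],
    [0,0,-1],
    [0,0,-2],
    [0,0,-2],
    [0,0,-2],
  ],
  angular=[
    [0,0,0],
    [0,0,0],
    [0,0,0],
    [0,0,0],
    [0,0,0],
    [0,0,0],
    [0,0,0],
    [0,0,0],
    [0,0,0],
    [0,0,0],
    [0,0,0],
    [0,0,0],
    [0,0,0],
    [0,0,0],
    [0,0,0],
    [0,0,0],
    [0,0,0],
    [0,0,0],
    [0,0,0],
    [0,0,0],
  ],
  force=35,
)

```text
clock: 30.85
position: [0.6194, -0.3104, 0.0753]
ee_rot: [-2.476, -1.933, 0.0]
force: [-0.2, 0.6, -0.9]
width: 0.168
gripper_force: 35.0
```

```bash
python3 go.py .4469 -.1301 .1 .3236;  python3 - <<'E'
from h import *
p=arm.get_image('side');f=p['frame'][130:370,230:530]
cv2.imwrite('pics/s1.png',cv2.resize(f,None,fx=2,fy=2)[:,:,::-1])
E
```

```text
pos [ 0.6194 -0.3104  0.0753] psi 1.3259 tz [-0.  0. -1.] q7 -0.05 w 0.168 gf 34.99907970428467 t 30.85 F [-0.2  0.6 -0.9]
turn [-4.0000e-04  0.0000e+00  1.0023e+00] then shift cm [-10.62 -22.58  -2.47]
```

View pics/s1.png

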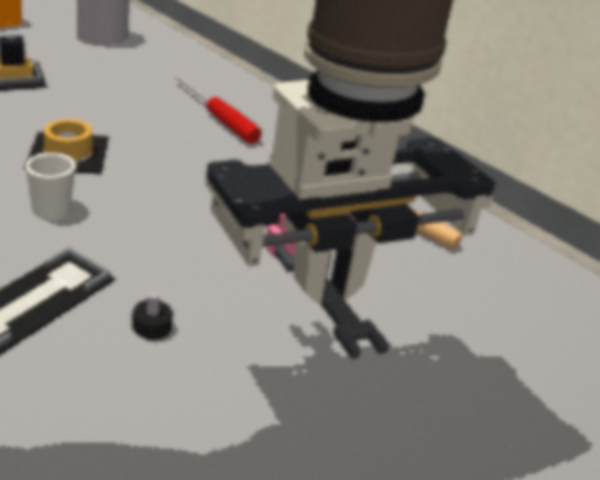

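The spanner hangs level across the pads at crop (340,310), with the width at 15.4 mm. I raise it, turn it and carry it to its mat.

Call:
carry_out(
  claw=[0.8,0.8,0.8,0.8,0.8,0.8,0.8,0.8,0.8,0.8,0.8,0.8,0.8,0.8,0.8,0.8,0.8,0.8,0.8,0.8],
  delta_pos=[
    [0,0,-2.5],
    [0,0,0],
    [0,0,0],
    [0,0,0],
    [0,0,0],
    [0,0,0],
    [0,0,0],
    [0,0,0],
    [0,0,0],
    [-1.18,-2.51,0],
    [-1.18,-2.51,0],
    [-1.18,-2.51,0],
    [-1.18,-2.51,0],
    [-1.18,-2.51,0],
    [-1.18,-2.51,0],
    [-1.18,-2.51,0],
    [-1.18,-2.51,0],
    [-1.18,-2.5,0],
    [0,0,0],
    [0,0,0],
  ],
  angular=[
    [0,0,0],
    [0,0,0.125],
    [0,0,0.125],
    [0,0,0.125],
    [0,0,0.125],
    [0,0,0.125],
    [0,0,0.125],
    [0,0,0.125],
    [0,0,0.127],
    [0,0,0],
    [0,0,0],
    [0,0,0],
    [0,0,0],
    [0,0,0],
    [0,0,0],
    [0,0,0],
    [0,0,0],
    [0,0,0],
    [0,0,0],
    [0,0,0],
  ],
)

```text
clock: 32.9
position: [0.4471, -0.1301, 0.0996]
ee_rot: [3.1, 0.508, 0.001]
force: [1.4, -0.2, -1.7]
width: 0.17
gripper_force: 35.0
```

```bash
python3 go.py .4469 -.1301 .008 .3236
```

```text
pos [ 0.4471 -0.1301  0.0996] psi 0.3248 tz [ 0.001 -0.    -1.   ] q7 -1.13 w 0.17 gf 34.99888837337494 t 32.9 F [ 1.4 -0.2 -1.7]
turn [ 0.0004 -0.0006  0.0012] then shift cm [-0.02 -0.    9.16]
```

Call:
carry_out(
  claw=[0.8,0.8,0.8,0.8,0.8,0.8,0.8,0.8,0.8],
  delta_pos=[
    [0,0,2],
    [0,0,2],
    [0,0,2],
    [0,0,1],
    [0,0,1],
    [0,0,0.5],
    [0,0,0.5],
    [0,0,0],
    [0,0,0],
  ],
  angular=[
    [0,0,0],
    [0,0,0],
    [0,0,0],
    [0,0,0],
    [0,0,0],
    [0,0,0],
    [0,0,0],
    [0,0,0],
    [0,0,0],
  ],
)

```text
clock: 33.8
position: [0.4473, -0.1304, 0.0095]
ee_rot: [3.1, 0.506, 0.001]
force: [-0.0, 0.0, -1.8]
width: 0.169
gripper_force: 35.0
```

```bash
python3 go.py .4469 -.1301 .008 .3236
```

```text
pos [ 0.4473 -0.1304  0.0095] psi 0.3237 tz [ 0.001 -0.    -1.   ] q7 -1.16 w 0.169 gf 34.999083280563354 t 33.8 F [-0.   0.  -1.8]
turn [ 0.0003 -0.0004  0.0001] then shift cm [-0.03 -0.04  0.15]
```

Call:
carry_out(
  claw=[0.8,0.8,3.6,3.6,3.6,3.6,3.6,3.6,3.6,3.6,3.6,3.6,3.6,3.6,3.6,3.6,3.6,3.6],
  delta_pos=[
    [0,0,0.1],
    [0,0,0],
    [0,0,0],
    [0,0,0],
    [0,0,0],
    [0,0,0],
    [0,0,-1],
    [0,0,-3],
    [0,0,-4],
    [0,0,-4],
    [-1,2,-2],
    [-1,3,0],
    [-1,4,0],
    [-1,4,0],
    [-1,4,0],
    [-1,4,0],
    [0,2,0],
    [0,0,0],
  ],
  angular=[
    [0,0,0],
    [0,0,0],
    [0,0,0],
    [0,0,0],
    [0,0,0],
    [0,0,0],
    [0,0,0],
    [0,0,0],
    [0,0,0],
    [0,0,0],
    [0,0,0],
    [0,0,0],
    [0,0,0],
    [0,0,0],
    [0,0,0],
    [0,0,0],
    [0,0,0],
    [0,0,0],
  ],
)

```text
clock: 35.6
position: [0.4629, -0.371, 0.1488]
ee_rot: [3.1, 0.499, 0.0]
force: [-0.4, -0.2, -0.5]
width: 0.395
gripper_force: 0.0
```

```bash
cat > chk.py <<'E'
from fit import *
P={n:arm.get_image(n) for n in('top','side')}
for n in P: save(P[n],n+'9')
g={'collar':(.602,.106,0),'plug':(.448,.104,0),'valve':(.628,.345,-.292),'spanner':(.447,-.13,.3236),'cup':(.53,.003,0),'tin':(.5246,.2223,0)}
for l,x in g.items():
    for n in P:
        c=proj(P[n],[x[0],x[1],.015])[0]
        t=arm.trace(l,P[n])
        if not t: print(l,n,'none');continue
        r=min(t,key=lambda r:np.hypot(*(np.array(np.nonzero(r['region'])).mean(1)[::-1]-c)))
        mk=r['region'].astype(np.uint8);cs,_=cv2.findContours(mk,cv2.RETR_EXTERNAL,cv2.CHAIN_APPROX_NONE)
        if l=='collar': cv2.drawContours(mk,cs,-1,1,-1)
        f=fit(l,[(P[n],mk)],list(x)+[.004 if l not in('cup','tin') else 0]);print(l,n,round(r['conf'],2),f.x.round(3),round(f.fun,3))
a=np.hstack([cv2.resize(P['top']['frame'][150:340,60:380],(800,475),interpolation=cv2.INTER_CUBIC)])
cv2.imwrite('pics/end.png',cv2.convertScaleAbs(a,alpha=1.4)[:,:,::-1])
E
python3 chk.py
```

```text
collar top 0.78 [ 0.609  0.113 -0.268 -0.04 ] 0.006
collar side 0.54 [  1.17    1.38  -59.338  -0.69 ] 0.365
plug top 0.69 [0.448 0.104 0.    0.004] 0.887
plug side 0.86 [0.45  0.105 0.036 0.005] 0.017
valve top 0.91 [ 0.629  0.347 -0.324  0.003] 0.016
valve side 0.54 [ 0.63   0.347 -0.375  0.006] 0.018
spanner top 0.68 [ 0.443 -0.142  0.322 -0.07 ] 0.098
spanner side 0.83 [ 0.448 -0.129  0.327  0.005] 0.072
cup top 0.63 [ 0.532  0.003  0.356 -0.016] 0.003
cup side 0.61 [ 0.529  0.007  0.319 -0.006] 0.162
tin top 0.67 [ 0.525  0.222  0.135 -0.001] 0.013
tin side 0.54 [ 0.525  0.224  0.148 -0.001] 0.041
```

View pics/end.png

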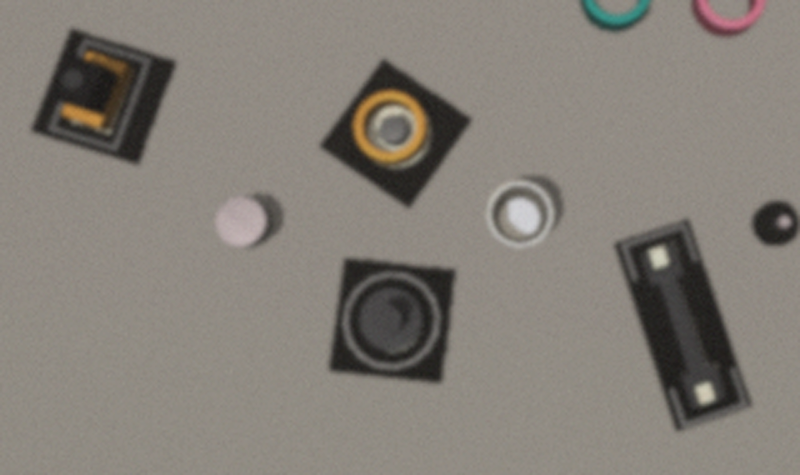

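View pics/side9.png

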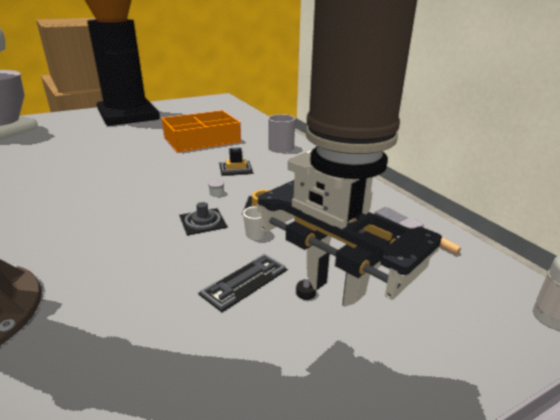

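In the top view every part is centred on its own mat: valve (95,92), collar (390,127), plug (390,318) and spanner (683,325). The cup (520,213) and tin (240,220) are where they started. The side view shows the gripper raised clear of everything. The single-view fits put the parts within about 3 mm of the mat centres, once the poorly determined height is held at the mat's.

```bash
python3 -c "
from cell import arm
print(arm.sign_off())"
```

```text
the job is handed in; nothing more can be done
None
```

The job is handed in: collar, plug, valve and spanner each stood flat on their own mats in the last pictures, with the cup and tin where they started; the hand-in gave no verdict.

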